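Register a timber blank in the corner of a drilling jig

ROBOT

A 6-joint arm with a two-finger parallel gripper is mounted at the origin on the work surface. World frame = base frame: x ahead of the robot, y to its left, z up, the work surface at z = 0. Lengths are in m, angles in rad, forces in N, time in s.
With the tool pointing down it reaches from about 0.275 to 0.825 m from the base axis. Payload 4.9 kg.
Tool frame: the origin (TCP) lies between the finger pads; the fingertips stand 25 mm ahead of it and the grasp point (between the pads) lies 6 mm ahead of it; z points along the fingers, y is the line along which they close (so a half turn about z gives the same grasp; the last joint's range is limited). The gripper opens to 85 mm and grips with 20 to 120 N. Pads are 22 mm wide; open, the fingers measure 114 mm over their backs; the gripper's body (76 mm by 85 mm) begins 54 mm behind the grasp point. The pads swing forward as they close: fully open they stand 13 mm farther back than shut.
Start: joints at [1.029, 0.326, -0.193, 1.052, 0, 1.437], TCP at [0.218, 0.505, 0.256] pointing down, gripper open.
Joint ranges: [-2.65, 2.65], [-0.97, 1.79], [-1.3, 1.35], [-1.93, 2.1], [-1.47, 1.37], [-3.14, 3.14]. Speed limits (rad/s): [2.57, 2.57, 3.14, 3.14, 3.14, 3.14].

INTERFACE

Orientations are given as a rotation vector (axis times angle).
In Python, from bench import state, get_image, camera_info, hand_in, outline_of gives the robot as it stands.
- The arm moves only by the tool jog_arm, never from a script. Its argument "deltas" is a list of rows, each an object of numbers: "x", "y", "z": the shift along the world's x, y, z scaled (see below); "wx", "wy", "wz": the turn, a rotation vector about the world's x, y, z scaled (see below). A call has 1 to 20 rows; each row shifts and turns the commanded pose from where the row before left it; what a row does not reach is not made up. The controller multiplies each number of a shift by 100 mm and each number of a turn by pi rad. A row lasts 1/10 s, in which the tool goes at most 50 mm and 8.59 degrees, less where a joint would pass 70% of its speed; a pose out of reach is approached as far as the arm can. A call with a number of a shift or a turn outside -1 to 1 is refused whole. A call with a gripper value outside its range is refused whole. "fingers" is the opening, from 0 (shut) to 1 (fully open), set as the call begins (left out, the last holds). The fingers move at their own pace and stop on an object; the grip force is fixed at half the most. Time passes only in rows, so rows that do not move let the fingers close. It gives the time, the measured TCP pose, the force, the opening and the grip force at its end, in the units of the state.
- state(): the state, without advancing time (a new reading comes with each control period).
- get_image(name): name is "scene" or "side" or "wrist"; returns the picture (384x512x3 uint8, red, green, blue); there is no depth.
- camera_info(name): a dict with "intrinsics" (3x3 intrinsics, pixels), "cam_to_world" (4x4, takes a point from camera to world coordinates); the wrist camera has in their place "tool_from_camera" (4x4, takes a point from camera to tool coordinates, whose origin is the TCP and whose axes are the flange's). Camera axes: x right, y up, looking along -z (the intrinsics and any distortion apply to the point x, -y, -z); pixel columns grow to the right and rows downward; lengths in m; the calibration is good to about 2 mm. A picture is of the moment at which its call begins: read the wrist's pose just before it. camera_info takes no time and is no camera call.
- hand_in(): hands the job in; it is judged then, once.
Trained networks look in the newest picture that a camera, given by its name, has taken for a name from the list of things; names that differ only in an ending like _2 or _b are one class to them, and where a whole thing is asked for, a point or a joint stands for the part that bears it (a point fixed in the world has none). Each returns a list of dicts, best first, with "conf" (0 to 1); they miss things now and then, are a little off and sometimes report something else, mostly with a low value. They report only what shows in the picture. A call takes as long as a camera call. They do not tell look-alikes from the thing itself.
- outline_of(camera, thing): "mask" (384x512 bool, what is visible of it) and "extent" ([centre column, centre row, width, height] in pixels, round what is visible of it).
The state is a dict: "t": time; "joint_pos": joint angles; "qvel": joint speeds; "joint_torque": joint torques, N m; "tcp_pos": TCP position; "ee_rot": TCP orientation; "contact_force": force on the tool from outside, world axes, zero at the start; "moment": the same for the moment, N m; "opening": finger opening in m; "finger_force": force on a finger pad.
Only numpy, scipy, OpenCV 4.12 (cv2) and the standard library are available. Lean on these libraries where they do the work, as an engineer would, in place of code of your own. Each camera call takes 0.05 s, during which the arm holds its last target. There are 200 camera calls.

TASK

Get the timber blank located in the jig for drilling: push it along the board until it lies square and flush against both the long fence and the end stop, and push the sliding stop block along its track until it touches the blank's free end and traps it there. Only push with the fingers, keep the blank flat on the board without lifting it, leave the tin, screwdriver, glue bottle and offcut where they are, and finish with the hand clear.

Things in the scene. Friction and masses are not known exactly. Their poses are not given: they have to be found in the camera images.
- jig: Grey-faced board fixed to the bench, 18 mm thick; spans jig x -110 to +100, jig y -170 to +175 mm. Origin at bench height. On it, 28 mm high: a long wooden fence along jig y (22 thick, working face at jig x +80, facing -x) and a wooden end stop along jig x (25 thick, jig x -95 to +80, working face at jig y +150, facing -y). Jig x points roughly away from the robot; position and yaw vary.
- corner (a point): The inside corner where the fence face, the end stop face and the board's top meet (jig x +80, y +150, z +18 mm); axes parallel to the jig's. Seated, the blank's centre lies 50 mm from it along jig -x and 75 mm along jig -y.
- blank: Loose pale timber block, 100 (own x) x 150 (own y) x 35 mm high, 0.24 to 0.48 kg, thin pencil lines on top, flat on the board; too broad to pinch. Origin: centre of its underside. Its centre starts 30 to 70 mm short of its seated place along jig x, 25 to 60 mm along jig y, turned up to 15 degrees from square. Slides with 1 to 5 N.
- stop (a joint): Travel (m) of the sliding stop block: 0 = its face at jig y -100 mm, growing along jig +y, at most 0.13; 0.10 touches the seated blank. Stays where left; about 2 N to slide. Wooden block 60 (jig x) x 30 (jig y), top 43 mm above the board, on a flush track along jig y at jig x +30 mm; the blank slides freely over the track. Pushed on, it can shove the blank along.
- stop_face (a point): Centre of the stop block's face that meets the blank (the face looking to jig +y), 20 mm above the board; axes parallel to the jig's. The block's back face, to push on, is 30 mm from it along jig -y.
- tin: Round tin, 72 diameter x 60 mm high, standing on the bench beyond the end stop; to be left alone. Origin at the centre of its underside.
- driver: Screwdriver, 190 mm long, lying on the bench beyond the end stop; to be left alone. Its origin is on its underside, own x along it.
- glue: White glue bottle, 56 diameter x 150 mm high, standing on the bench at the sliding stop's end of the jig; to be left alone. Origin at the centre of its underside.
- offcut: Small wooden offcut, 40 x 40 x 50 mm high, standing on the bench just before the jig's robot-side edge, towards the sliding stop's end; to be left alone. Origin at the centre of its underside.
There are look-alikes about, which are no part of the job. There is more than one size of the blank; the job needs the largest.

How it is judged:
By the outcome, as a careful person would: the job done as asked, in the order asked, and still so for the second after the job is handed in, with the robot touching nothing.
It also fails if it takes over 54 s, if anything falls off the work surface, if the arm or the gripper's body presses on something with over 40 N, if the wrist force passes 120 N, or if a joint passes its speed limit or range.

## Working session

There is one attempt and no reset: what is moved stays moved. The work goes in short steps, Python scripts to look and compute and a tool call to move; the robot and the scene stay as the last step left them, time stands still between calls to the robot, and variables do not carry over. Pictures are saved under pics/ and viewed, at most 10 in all, crops included, and the job is handed in when it is done.

Besides the shell and the picture viewer there is one more tool, called after "Call:" as name(argument=value, ...), one argument or row to a line, values as JSON. jog_arm: Moves the arm, as the interface text tells. Its arguments: {"type":"object","properties":{"deltas":{"type":"array"},"fingers":{"type":"number"}},"required":["deltas"]}

```bash
mkdir -p pics; cat > h.py <<'E'
import numpy as np, cv2
from bench import *
def ray(cam,u,v):
    c=camera_info(cam);K=np.array(c['intrinsics']);T=np.array(c['cam_to_world'])
    d=np.linalg.inv(K)@[u,v,1]; d=T[:3,:3]@np.array([d[0],-d[1],-d[2]]); return T[:3,3],d
def at(cam,u,v,z):
    o,d=ray(cam,u,v); return (o+d*(z-o[2])/d[2])[:2]
def proj(cam,P):
    c=camera_info(cam);K=np.array(c['intrinsics']);T=np.linalg.inv(np.array(c['cam_to_world']))
    p=(T[:3,:3]@np.atleast_2d(P).T).T+T[:3,3]; q=(K@np.c_[p[:,0],-p[:,1],-p[:,2]].T).T
    return q[:,:2]/q[:,2:]
E
python3 - <<'E'
from h import *
a=[]
for n in("scene","side"):
    im=get_image(n); cv2.imwrite(f"pics/{n}0.png",im[:,:,::-1])
    print(n,{k:v for k,v in camera_info(n).items()})
    for t in("blank","stop","stop_face","jig","tin","glue","offcut","driver"):
        for r in outline_of(n,t)[:3]: print(t,round(r['conf'],2),np.round(r['extent']))
E
```

```text
scene {'intrinsics': array([[393.69518962,   0.        , 251.50194862],
       [  0.        , 393.69518962, 188.07675682],
       [  0.        ,   0.        ,   1.        ]]), 'cam_to_world': array([[ 0.68021106, -0.53768607,  0.49820337,  1.13347795],
       [ 0.73286678,  0.51257784, -0.44740389, -0.44866946],
       [-0.01480517,  0.66944577,  0.74271338,  0.84270684],
       [ 0.        ,  0.        ,  0.        ,  1.        ]])}
blank 0.8 [203. 160.  33.  29.]
blank 0.77 [332. 236.  48.  31.]
blank 0.71 [245. 189.  66.  59.]
stop 0.73 [213. 229.  24.  28.]
stop_face 0.95 [211. 229.  26.  25.]
jig 0.84 [236. 209. 150. 111.]
tin 0.72 [325. 172.  28.  29.]
tin 0.15 [159. 192.  13.  24.]
glue 0.85 [152. 272.  31.  49.]
offcut 0.87 [160. 192.  19.  26.]
offcut 0.56 [236. 210. 151. 111.]
offcut 0.23 [287. 141.  42.  36.]
driver 0.64 [281. 136.  26.  23.]
side {'intrinsics': array([[389.73356346,   0.        , 253.85961563],
       [  0.        , 389.73356346, 188.30610023],
       [  0.        ,   0.        ,   1.        ]]), 'cam_to_world': array([[ 0.98912967,  0.08966338, -0.11654599,  0.47605363],
       [-0.14689432,  0.63849005, -0.75548164, -0.69614475],
       [ 0.00667442,  0.76438925,  0.6447205 ,  0.68850674],
       [ 0.        ,  0.        ,  0.        ,  1.        ]])}
blank 0.88 [335. 182.  38.  37.]
blank 0.87 [256. 201.  48.  52.]
blank 0.64 [170. 217.  49.  26.]
stop 0.88 [279. 246.  32.  31.]
stop_face 0.62 [280. 244.  26.  27.]
jig 0.93 [268. 222. 103. 120.]
glue 0.59 [312. 309.  34.  70.]
offcut 0.89 [187. 263.  19.  32.]
driver 0.68 [201. 151.  35.   8.]
```

View pics/scene0.png

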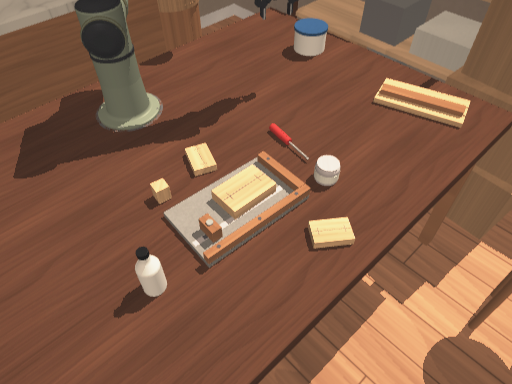

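View pics/side0.png

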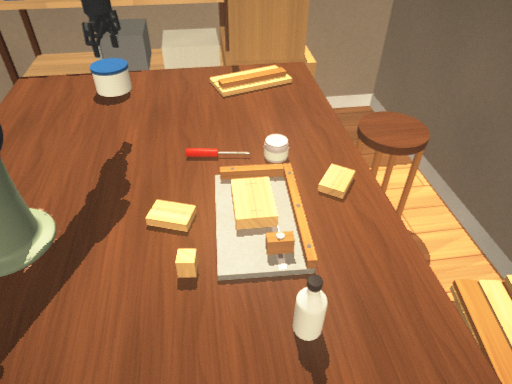

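The blank candidates in the scene view are (245,189) lying in the jig, a smaller one at (203,160) and another smaller one at (332,236), both on the bench. By the description, and as the largest, I choose the one on the jig at (245,189). The stop block is at (211,226), the tin at (327,171), the driver at (288,140), the glue at (151,272) and the offcut at (160,191). I'll check the choice in a close crop.

```bash
python3 - <<'E'
import cv2
a=cv2.imread('pics/scene0.png')[148:262,160:316]; b=cv2.imread('pics/side0.png')[158:280,205:325]
cv2.imwrite('pics/c1.png',cv2.resize(a,None,fx=5,fy=5,interpolation=cv2.INTER_CUBIC))
cv2.imwrite('pics/c2.png',cv2.resize(b,None,fx=4.9,fy=4.9,interpolation=cv2.INTER_CUBIC))
E
```

```text
(no output)
```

View pics/c1.png

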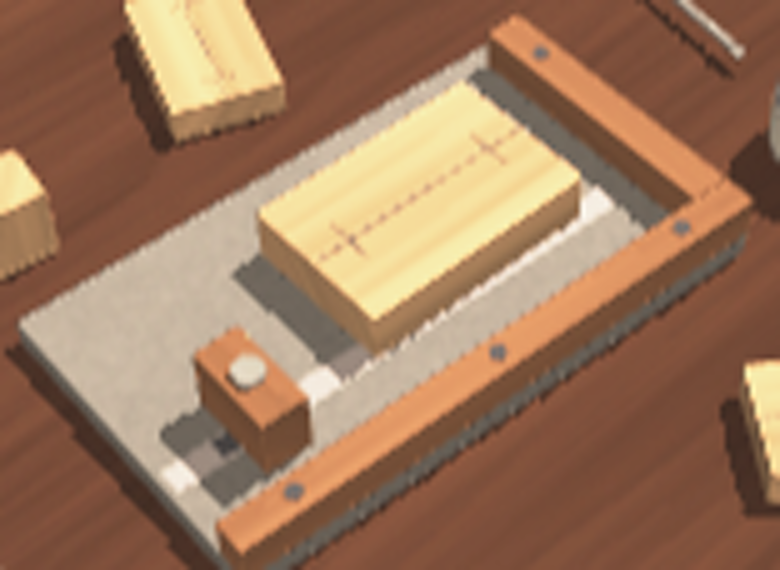

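View pics/c2.png

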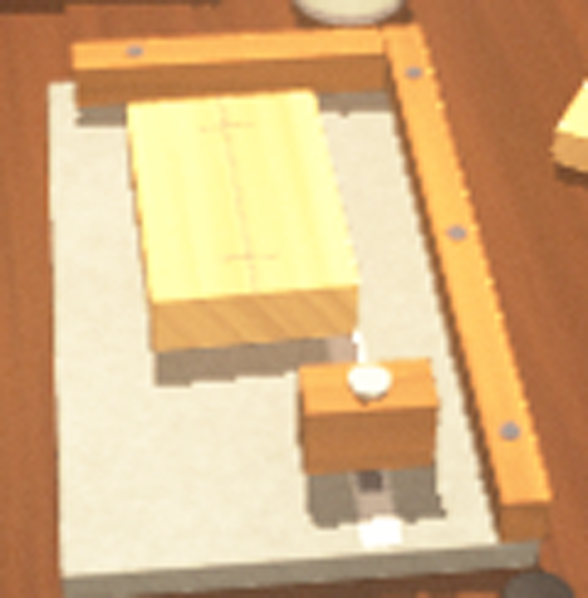

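```bash
cat > fit.py <<'E'
from h import *
from scipy.optimize import least_squares
def px(c,s,o): return (np.array(c)+.5)/s-.5+o
S=lambda c:px(c,5,[160,148]); D=lambda c:px(c,4.9,[205,158])
def fit(obs,x0):  # obs: (cam, local xyz mm, pixel)
    def f(p):
        R=np.array([[np.cos(p[2]),-np.sin(p[2])],[np.sin(p[2]),np.cos(p[2])]])
        return np.concatenate([(proj(c,np.r_[R@(np.array(l[:2])/1000)+p[:2],l[2]/1000])[0]-q) for c,l,q in obs])
    r=least_squares(f,x0,loss='soft_l1'); return r.x,np.round(r.fun.reshape(-1,2),1).tolist()
J=[]
for l,c in [((-110,-170,18),(20,325)),((-95,175,46),(515,15)),((-95,150,46),(490,40)),((80,150,46),(690,195)),((102,175,46),(750,203))]: J.append(("scene",l,S(c)))
for l,c in [((-110,-170,18),(65,575)),((-110,175,18),(50,85)),((-95,175,46),(73,47)),((-95,150,46),(77,72)),((80,150,46),(388,57)),((102,175,46),(425,27))]: J.append(("side",l,D(c)))
B=[];q=[(-50,-75,53),(-50,75,53),(50,75,53),(50,-75,53)]
for l,c in zip(q,[(258,213),(467,82),(580,180),(375,320)]):B.append(("scene",l,S(c)))
for l,c in zip(q,[(128,107),(315,92),(357,287),(153,303)]):pass
for l,c in zip(q,[(153,303),(128,107),(315,92),(357,287)]):B.append(("side",l,D(c)))
T=[];q=[(-30,-30,61),(-30,0,61),(30,0,61),(30,-30,61)]
for l,c in zip(q,[(197,355),(240,330),(310,398),(265,430)]):T.append(("scene",l,S(c)))
for l,c in zip(q,[(305,412),(300,368),(430,360),(437,405)]):T.append(("side",l,D(c)))
if __name__=="__main__":
    x0=[.5,0,0]
    ps=[]
    for o in (J,B,T):
        p,r=fit(o,x0);ps.append(p);print(np.round(p,4),np.degrees(p[2]).round(1),r)
    j=ps[0];R=np.array([[np.cos(j[2]),-np.sin(j[2])],[np.sin(j[2]),np.cos(j[2])]])
    for p in ps[1:]: print("in jig",(R.T@(p[:2]-j[:2])*1000).round(1),np.degrees(p[2]-j[2]).round(1))
    print("jigx",R[:,0],"jigy",R[:,1])
    for n,rad in(("offcut",0),("glue",0),("tin",0)):
        for cam in("scene","side"):
            for r in outline_of(cam,n)[:1]:
                e=r['extent'];print(n,cam,at(cam,e[0],e[1],{'offcut':.025,'glue':.075,'tin':.03}[n]))
    print(state())
    print({k:np.round(v,3) for k,v in camera_info("wrist").items()})
E
python3 fit.py
```

```text
[ 0.5987 -0.0202 -0.0521] -3.0 [[-1.0, -0.2], [0.8, -0.1], [-0.6, -1.4], [1.1, 1.0], [1.4, -0.5], [-0.1, 1.5], [-0.1, 0.3], [0.1, -0.3], [-0.4, 0.2], [0.6, -0.2], [-0.5, 0.1]]
[ 0.585   0.0167 -0.0308] -1.8 [[-0.4, -0.4], [-0.3, -0.3], [1.2, -0.8], [-0.2, -0.1], [-0.2, 0.3], [0.2, -0.3], [0.1, 0.2], [0.9, 0.2]]
[ 0.6231 -0.1154 -0.061 ] -3.5 [[-0.8, -0.5], [0.4, -1.5], [0.5, -0.5], [-0.4, -0.4], [0.4, 0.9], [-0.1, -0.3], [0.3, -0.2], [1.1, 0.7]]
in jig [-15.6  36.1] 1.2
in jig [ 29.3 -93.8] -0.5
jigx [ 0.99864199 -0.05209773] jigy [0.05209773 0.99864199]
offcut scene [ 0.41890466 -0.1505246 ]
offcut side [ 0.41759419 -0.14467616]
glue scene [ 0.64890071 -0.31572747]
glue side [ 0.64096688 -0.32259227]
tin scene [0.68845709 0.23493155]
{'t': 1.2, 'joint_pos': array([ 1.02877813e+00,  3.26186841e-01, -1.92651894e-01,  1.05200385e+00,
       -7.14993786e-06,  1.43658787e+00]), 'qvel': array([ 0.00172815, -0.00021196, -0.00022208,  0.00088532,  0.00063721,
       -0.00042302]), 'joint_torque': array([-2.30273718e-04, -4.43336248e+01,  2.62757689e+01,  1.06504500e-03,
       -2.92245204e-04, -1.97804388e-05]), 'tcp_pos': array([0.21811934, 0.50488725, 0.25626827]), 'ee_rot': array([-6.36154546e-01, -3.07650090e+00,  7.22673043e-05]), 'contact_force': array([ 0.04370797, -0.09765445, -0.06846669]), 'moment': array([ 0.02102584, -0.00799134,  0.04887759]), 'finger_force': 0.0, 'opening': 0.08518053545816254}
{'intrinsics': array([[280.821,   0.   , 253.933],
       [  0.   , 280.821, 192.474],
       [  0.   ,   0.   ,   1.   ]]), 'tool_from_camera': array([[-0.001,  0.947,  0.32 ,  0.081],
       [ 1.   ,  0.001, -0.001,  0.002],
       [-0.001,  0.32 , -0.947, -0.117],
       [ 0.   ,  0.   ,  0.   ,  1.   ]])}
```

The close crops confirm that the blank on the board is the largest one, with the stop block standing apart from it. In the jig frame its centre is at about (-16, 36), turned about 1°, so it needs about +45 mm in x and +39 mm in y. I'll go above its robot side and look with the wrist camera on the way.

Call:
jog_arm(
  deltas=[
    {"x": 0.19,"y": -0.32,"z": 0,"wz": 0.0075},
    {"x": 0.19,"y": -0.32,"z": 0,"wz": 0.0075},
    {"x": 0.19,"y": -0.32,"z": 0,"wz": 0.0075},
    {"x": 0.19,"y": -0.32,"z": 0,"wz": 0.0075},
    {"x": 0.19,"y": -0.32,"z": 0,"wz": 0.0075},
    {"x": 0.19,"y": -0.32,"z": 0,"wz": 0.0075},
    {"x": 0.19,"y": -0.32,"z": 0,"wz": 0.0075},
    {"x": 0.19,"y": -0.32,"z": 0,"wz": 0.0075},
    {"x": 0.19,"y": -0.32,"z": 0,"wz": 0.0075},
    {"x": 0.19,"y": -0.32,"z": 0,"wz": 0.0075},
    {"x": 0.19,"y": -0.32,"z": 0,"wz": 0.0075},
    {"x": 0.19,"y": -0.32,"z": 0,"wz": 0.0075},
    {"x": 0.19,"y": -0.32,"z": 0,"wz": 0.0075},
    {"x": 0.19,"y": -0.32,"z": 0,"wz": 0.0075},
    {"x": 0.19,"y": -0.32,"z": 0,"wz": 0.0075},
    {"x": 0},
  ],
  fingers=1,
)

```text
$.deltas[0]: bad value
```

```bash
python3 - <<'E'
from h import *
s=state();print(s['t'],s['tcp_pos'],s['ee_rot'],s['joint_pos'].round(2))
cv2.imwrite('pics/w1.png',get_image("wrist")[:,:,::-1])
E
```

```text
1.2 [0.21811934 0.50488725 0.25626827] [-6.36154546e-01 -3.07650090e+00  7.22673043e-05] [ 1.03  0.33 -0.19  1.05 -0.    1.44]
```

View pics/w1.png

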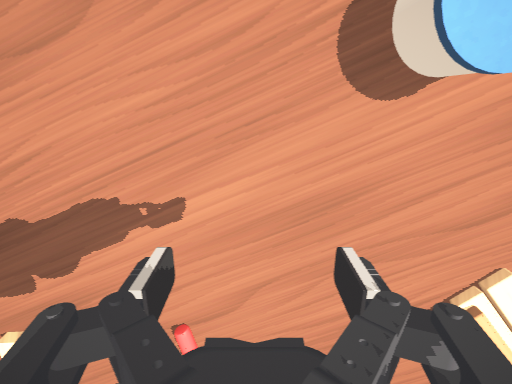

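The wrist view shows only the bench and open fingers. The move was refused ("bad value"), probably because every row needs all six keys.

Call:
jog_arm(
  deltas=[
    {"x": 0.19,"y": -0.32,"z": 0,"wx": 0,"wy": 0,"wz": 0.0075},
    {"x": 0.19,"y": -0.32,"z": 0,"wx": 0,"wy": 0,"wz": 0.0075},
    {"x": 0.19,"y": -0.32,"z": 0,"wx": 0,"wy": 0,"wz": 0.0075},
    {"x": 0.19,"y": -0.32,"z": 0,"wx": 0,"wy": 0,"wz": 0.0075},
    {"x": 0.19,"y": -0.32,"z": 0,"wx": 0,"wy": 0,"wz": 0.0075},
    {"x": 0.19,"y": -0.32,"z": 0,"wx": 0,"wy": 0,"wz": 0.0075},
    {"x": 0.19,"y": -0.32,"z": 0,"wx": 0,"wy": 0,"wz": 0.0075},
    {"x": 0.19,"y": -0.32,"z": 0,"wx": 0,"wy": 0,"wz": 0.0075},
    {"x": 0.19,"y": -0.32,"z": 0,"wx": 0,"wy": 0,"wz": 0.0075},
    {"x": 0.19,"y": -0.32,"z": 0,"wx": 0,"wy": 0,"wz": 0.0075},
    {"x": 0.19,"y": -0.32,"z": 0,"wx": 0,"wy": 0,"wz": 0.0075},
    {"x": 0.19,"y": -0.32,"z": 0,"wx": 0,"wy": 0,"wz": 0.0075},
    {"x": 0.19,"y": -0.32,"z": 0,"wx": 0,"wy": 0,"wz": 0.0075},
    {"x": 0.19,"y": -0.32,"z": 0,"wx": 0,"wy": 0,"wz": 0.0075},
    {"x": 0.19,"y": -0.32,"z": 0,"wx": 0,"wy": 0,"wz": 0.0075},
    {"x": 0,"y": 0,"z": 0,"wx": 0,"wy": 0,"wz": 0},
  ],
  fingers=1,
)

```text
t: 2.85
tcp_pos: [0.5055, 0.0215, 0.2563]
ee_rot: [0.093, 3.138, -0.002]
contact_force: [0.0, 0.2, -0.3]
opening: 0.0852
finger_force: 0.0
```

Call:
jog_arm(
  deltas=[
    {"x": 0,"y": 0,"z": -0.4,"wx": 0,"wy": 0,"wz": 0.002},
    {"x": 0,"y": 0,"z": -0.4,"wx": 0,"wy": 0,"wz": 0},
    {"x": 0,"y": 0,"z": -0.4,"wx": 0,"wy": 0,"wz": 0},
    {"x": 0,"y": 0,"z": -0.4,"wx": 0,"wy": 0,"wz": 0},
    {"x": 0,"y": 0,"z": -0.3,"wx": 0,"wy": 0,"wz": 0},
    {"x": 0,"y": 0,"z": -0.16,"wx": 0,"wy": 0,"wz": 0},
    {"x": 0,"y": 0,"z": 0,"wx": 0,"wy": 0,"wz": 0},
  ],
)

```text
t: 3.55
tcp_pos: [0.5007, 0.0258, 0.0481]
ee_rot: [-0.074, -3.136, -0.001]
contact_force: [-0.6, 0.8, 0.8]
opening: 0.0853
finger_force: 0.0
```

```bash
python3 - <<'E'
from h import *
a=get_image("scene")[:,:,::-1][130:262,150:316]; b=get_image("side")[:,:,::-1][140:280,180:325]
r=lambda i:cv2.resize(i,(400,int(400*i.shape[0]/i.shape[1])),interpolation=cv2.INTER_CUBIC)
a,b=r(a),r(b);h=min(len(a),len(b));cv2.imwrite('pics/m1.png',np.hstack([a[:h],b[:h]]))
E
```

```text
(no output)
```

View pics/m1.png

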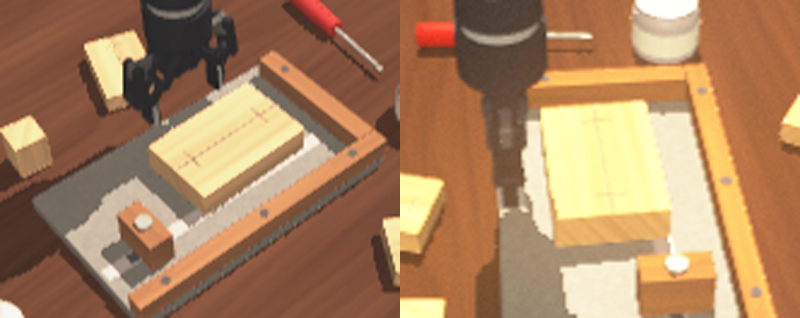

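The fingers stand clear beside the blank's robot side (left of it at about (510,195) in the side half), with tips near board level. Now I push along jig +x.

Call:
jog_arm(
  deltas=[
    {"x": 0.1,"y": -0.005,"z": 0,"wx": 0,"wy": 0,"wz": 0},
    {"x": 0.1,"y": -0.005,"z": 0,"wx": 0,"wy": 0,"wz": 0},
    {"x": 0.1,"y": -0.005,"z": 0,"wx": 0,"wy": 0,"wz": 0},
    {"x": 0.1,"y": -0.005,"z": 0,"wx": 0,"wy": 0,"wz": 0},
    {"x": 0.1,"y": -0.005,"z": 0,"wx": 0,"wy": 0,"wz": 0},
    {"x": 0.1,"y": -0.005,"z": 0,"wx": 0,"wy": 0,"wz": 0},
  ],
)

```text
t: 4.25
tcp_pos: [0.5639, 0.0219, 0.0503]
ee_rot: [-0.076, -3.14, -0.0]
contact_force: [-2.2, 0.0, 1.0]
opening: 0.0856
finger_force: 1.2
```

Call:
jog_arm(
  deltas=[
    {"x": 0.02,"y": -0.001,"z": 0,"wx": 0,"wy": 0,"wz": 0},
    {"x": 0.02,"y": -0.001,"z": 0,"wx": 0,"wy": 0,"wz": 0},
  ],
)

```text
t: 4.45
tcp_pos: [0.5672, 0.0216, 0.0501]
ee_rot: [-0.076, -3.14, 0.0]
contact_force: [-2.8, 0.5, 1.5]
opening: 0.0852
finger_force: 1.3
```

Call:
jog_arm(
  deltas=[
    {"x": 0.02,"y": -0.001,"z": 0,"wx": 0,"wy": 0,"wz": 0},
  ],
)

```text
t: 4.55
tcp_pos: [0.5686, 0.0216, 0.05]
ee_rot: [-0.076, -3.139, 0.0]
contact_force: [-2.0, -0.3, -0.3]
opening: 0.085
finger_force: 0.9
```

Call:
jog_arm(
  deltas=[
    {"x": 0.02,"y": -0.001,"z": 0,"wx": 0,"wy": 0,"wz": 0},
    {"x": 0.02,"y": -0.001,"z": 0,"wx": 0,"wy": 0,"wz": 0},
  ],
)

```text
t: 4.75
tcp_pos: [0.5694, 0.0217, 0.0497]
ee_rot: [-0.077, -3.134, 0.0]
contact_force: [-14.4, 1.2, 9.0]
opening: 0.0851
finger_force: 6.7
```

Call:
jog_arm(
  deltas=[
    {"x": 0.02,"y": -0.001,"z": 0,"wx": 0,"wy": 0,"wz": 0},
  ],
)

```text
t: 4.85
tcp_pos: [0.5695, 0.0217, 0.0494]
ee_rot: [-0.077, -3.13, 0.0]
contact_force: [-15.6, 1.1, 9.7]
opening: 0.0855
finger_force: 8.1
```

Call:
jog_arm(
  deltas=[
    {"x": 0.02,"y": -0.001,"z": 0,"wx": 0,"wy": 0,"wz": 0},
  ],
)

```text
t: 4.95
tcp_pos: [0.5696, 0.0216, 0.049]
ee_rot: [-0.078, -3.126, 0.001]
contact_force: [-20.3, 1.8, 14.2]
opening: 0.0855
finger_force: 10.2
```

The force has risen to 20 N, so the blank is flat on the fence. Now back off, lift, turn 90°, narrow the fingers and go above the gap between the blank and the stop.

Call:
jog_arm(
  deltas=[
    {"x": -0.3,"y": 0.015,"z": 0,"wx": 0,"wy": 0,"wz": 0},
    {"x": 0,"y": 0,"z": 0.4,"wx": 0,"wy": 0,"wz": 0},
    {"x": 0,"y": 0,"z": 0.4,"wx": 0,"wy": 0,"wz": 0},
    {"x": 0.07,"y": -0.0925,"z": 0,"wx": 0,"wy": 0,"wz": -0.0417},
    {"x": 0.07,"y": -0.0925,"z": 0,"wx": 0,"wy": 0,"wz": -0.0417},
    {"x": 0.07,"y": -0.0925,"z": 0,"wx": 0,"wy": 0,"wz": -0.0417},
    {"x": 0.07,"y": -0.0925,"z": 0,"wx": 0,"wy": 0,"wz": -0.0417},
    {"x": 0.07,"y": -0.0925,"z": 0,"wx": 0,"wy": 0,"wz": -0.0417},
    {"x": 0.07,"y": -0.0925,"z": 0,"wx": 0,"wy": 0,"wz": -0.0417},
    {"x": 0.07,"y": -0.0925,"z": 0,"wx": 0,"wy": 0,"wz": -0.0417},
    {"x": 0.07,"y": -0.0925,"z": 0,"wx": 0,"wy": 0,"wz": -0.0417},
    {"x": 0.07,"y": -0.0925,"z": 0,"wx": 0,"wy": 0,"wz": -0.0417},
    {"x": 0.07,"y": -0.0925,"z": 0,"wx": 0,"wy": 0,"wz": -0.0417},
    {"x": 0.07,"y": -0.0925,"z": 0,"wx": 0,"wy": 0,"wz": -0.0417},
    {"x": 0.07,"y": -0.0925,"z": 0,"wx": 0,"wy": 0,"wz": -0.0417},
    {"x": 0,"y": 0,"z": 0,"wx": 0,"wy": 0,"wz": 0},
    {"x": 0,"y": 0,"z": 0,"wx": 0,"wy": 0,"wz": 0},
  ],
  fingers=1,
)

```text
t: 6.65
tcp_pos: [0.6312, -0.0882, 0.1302]
ee_rot: [2.273, 2.169, 0.001]
contact_force: [-1.0, 0.0, 0.6]
opening: 0.0854
finger_force: 0.0
```

Call:
jog_arm(
  deltas=[
    {"x": 0,"y": 0,"z": 0,"wx": 0,"wy": 0,"wz": 0},
    {"x": 0,"y": 0,"z": 0,"wx": 0,"wy": 0,"wz": 0},
    {"x": 0,"y": 0,"z": 0,"wx": 0,"wy": 0,"wz": 0},
  ],
  fingers=0.55,
)

```text
t: 6.95
tcp_pos: [0.631, -0.0879, 0.1304]
ee_rot: [-2.274, -2.167, -0.0]
contact_force: [0.0, -0.0, -0.3]
opening: 0.047
finger_force: 0.0
```

```bash
python3 - <<'E'
from h import *
s=state();print(s['tcp_pos'],s['joint_pos'].round(2))
a=get_image("side")[:,:,::-1][150:280,190:330]; b=get_image("wrist")[:,:,::-1]
a=cv2.resize(a,(400,371),interpolation=cv2.INTER_CUBIC);b=cv2.resize(b,(400,300));b=np.vstack([b,np.zeros((71,400,3),np.uint8)])
cv2.imwrite('pics/m2.png',np.hstack([a,b]))
E
```

```text
[ 0.6309688  -0.08785556  0.13035391] [-0.25  0.59 -0.12  0.87  0.    1.36]
```

View pics/m2.png

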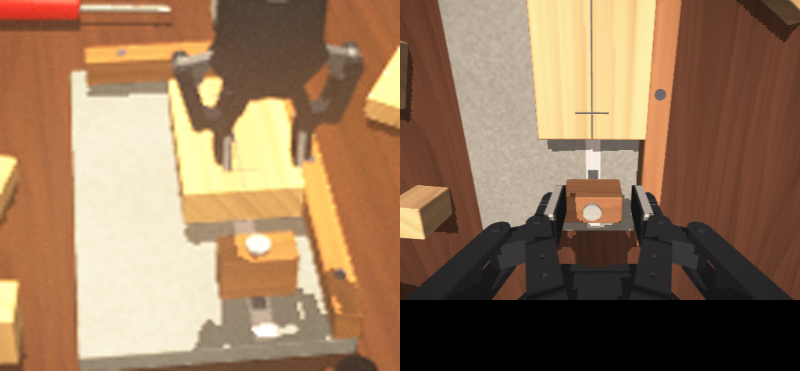

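The wrist half shows the blank flush on the fence, with its near end at row 139 and the stop block's top starting at row 180, so there is a gap between them. I'll measure it.

```bash
cat >> h.py <<'E'
def wat(u,v,z,s=None):
    from scipy.spatial.transform import Rotation as Ro
    s=s or state();c=camera_info("wrist");K=np.array(c['intrinsics']);T=np.array(c['tool_from_camera'])
    d=np.linalg.inv(K)@[u,v,1];R=Ro.from_rotvec(s['ee_rot']).as_matrix()
    d=R@T[:3,:3]@np.array([d[0],-d[1],-d[2]]);o=R@T[:3,3]+s['tcp_pos'];return (o+d*(z-o[2])/d[2])[:2]
JO=np.array([.5987,-.0202]);JR=np.array([[.99864,.0521],[-.0521,.99864]])
def jig(p): return ((JR.T@(np.array(p)-JO))*1000).round(1)
E
python3 - <<'E'
from h import *
k=1.28
for n,u,v,z in (("blank L",539,138,.053),("blank R",646,139,.053),("stop L",568,180,.061),("stop R",619,180,.061),("fence screw side R top",652,139,.046),("stop back R",622,223,.061)):
    print(n,jig(wat((u-400)*k,v*k,z)))
print(jig(state()['tcp_pos'][:2]))
E
```

```text
blank L [-17.  -36.3]
blank R [ 81.2 -37. ]
stop L [  9.  -74.9]
stop R [ 56.9 -74.8]
fence screw side R top [ 88.5 -39. ]
stop back R [  61.5 -122.7]
[ 35.8 -66. ]
```

Call:
jog_arm(
  deltas=[
    {"x": -0.07,"y": 0.01,"z": 0,"wx": 0,"wy": 0,"wz": 0},
    {"x": 0,"y": 0,"z": -0.3,"wx": 0,"wy": 0,"wz": 0},
    {"x": 0,"y": 0,"z": -0.25,"wx": 0,"wy": 0,"wz": 0},
    {"x": 0,"y": 0,"z": -0.2,"wx": 0,"wy": 0,"wz": 0},
    {"x": 0,"y": 0,"z": -0.06,"wx": 0,"wy": 0,"wz": 0},
    {"x": 0,"y": 0,"z": 0,"wx": 0,"wy": 0,"wz": 0},
  ],
)

```text
t: 7.65
tcp_pos: [0.6231, -0.0871, 0.0485]
ee_rot: [-2.274, -2.165, 0.002]
contact_force: [0.0, -0.6, -0.0]
opening: 0.0471
finger_force: 0.0
```

Call:
jog_arm(
  deltas=[
    {"x": 0.005,"y": 0.1,"z": 0,"wx": 0,"wy": 0,"wz": 0},
    {"x": 0.005,"y": 0.1,"z": 0,"wx": 0,"wy": 0,"wz": 0},
    {"x": 0.005,"y": 0.1,"z": 0,"wx": 0,"wy": 0,"wz": 0},
  ],
)

```text
t: 7.95
tcp_pos: [0.6266, -0.0569, 0.0507]
ee_rot: [2.274, 2.164, 0.001]
contact_force: [-0.2, -2.3, 2.0]
opening: 0.0471
finger_force: 1.3
```

Call:
jog_arm(
  deltas=[
    {"x": 0.004,"y": 0.06,"z": 0,"wx": 0,"wy": 0,"wz": 0},
    {"x": 0.004,"y": 0.06,"z": 0,"wx": 0,"wy": 0,"wz": 0},
    {"x": 0.003,"y": 0.06,"z": 0,"wx": 0,"wy": 0,"wz": 0},
    {"x": 0.001,"y": 0.02,"z": 0,"wx": 0,"wy": 0,"wz": 0},
  ],
)

```text
t: 8.35
tcp_pos: [0.627, -0.0366, 0.0494]
ee_rot: [2.275, 2.166, 0.0]
contact_force: [0.6, -2.9, 1.4]
opening: 0.0469
finger_force: 1.3
```

Call:
jog_arm(
  deltas=[
    {"x": 0.001,"y": 0.02,"z": 0,"wx": 0,"wy": 0,"wz": 0},
    {"x": 0.001,"y": 0.02,"z": 0,"wx": 0,"wy": 0,"wz": 0},
  ],
)

```text
t: 8.55
tcp_pos: [0.627, -0.0334, 0.0492]
ee_rot: [2.276, 2.166, -0.0]
contact_force: [-0.0, -2.6, 2.4]
opening: 0.0472
finger_force: 1.3
```

Call:
jog_arm(
  deltas=[
    {"x": 0.001,"y": 0.02,"z": 0,"wx": 0,"wy": 0,"wz": 0},
  ],
)

```text
t: 8.65
tcp_pos: [0.6271, -0.0314, 0.0492]
ee_rot: [2.276, 2.165, -0.0]
contact_force: [0.8, -2.9, 1.6]
opening: 0.0472
finger_force: 2.5
```

Call:
jog_arm(
  deltas=[
    {"x": 0.001,"y": 0.02,"z": 0,"wx": 0,"wy": 0,"wz": 0},
  ],
)

```text
t: 8.75
tcp_pos: [0.627, -0.0313, 0.0493]
ee_rot: [2.275, 2.162, -0.006]
contact_force: [-2.4, -12.2, 2.6]
opening: 0.047
finger_force: 5.9
```

Call:
jog_arm(
  deltas=[
    {"x": 0.001,"y": 0.02,"z": 0,"wx": 0,"wy": 0,"wz": 0},
    {"x": 0.001,"y": 0.01,"z": 0,"wx": 0,"wy": 0,"wz": 0},
  ],
)

```text
t: 8.95
tcp_pos: [0.6267, -0.0311, 0.0493]
ee_rot: [2.274, 2.158, -0.014]
contact_force: [-2.6, -17.6, 3.3]
opening: 0.0471
finger_force: 9.0
```

Call:
jog_arm(
  deltas=[
    {"x": -0.01,"y": -0.2,"z": 0,"wx": 0,"wy": 0,"wz": 0},
    {"x": 0,"y": -0.05,"z": 0.3,"wx": 0,"wy": 0,"wz": 0},
    {"x": 0,"y": 0,"z": 0.4,"wx": 0,"wy": 0,"wz": 0},
    {"x": 0,"y": 0,"z": 0.4,"wx": 0,"wy": 0,"wz": 0},
    {"x": 0,"y": 0,"z": 0,"wx": 0,"wy": 0,"wz": 0},
    {"x": 0,"y": 0,"z": 0,"wx": 0,"wy": 0,"wz": 0},
  ],
)

```text
t: 9.55
tcp_pos: [0.6269, -0.0508, 0.1601]
ee_rot: [2.275, 2.166, 0.003]
contact_force: [-0.1, 0.8, 0.0]
opening: 0.0466
finger_force: 0.0
```

```bash
python3 - <<'E'
from h import *
s=state();print(s['tcp_pos'],jig(s['tcp_pos'][:2]))
b=get_image("wrist")[:,:,::-1]
cv2.imwrite('pics/m3.png',cv2.resize(b,(800,600)))
E
```

```text
[ 0.62690746 -0.05080737  0.16010488] [ 29.8 -29.1]
```

View pics/m3.png

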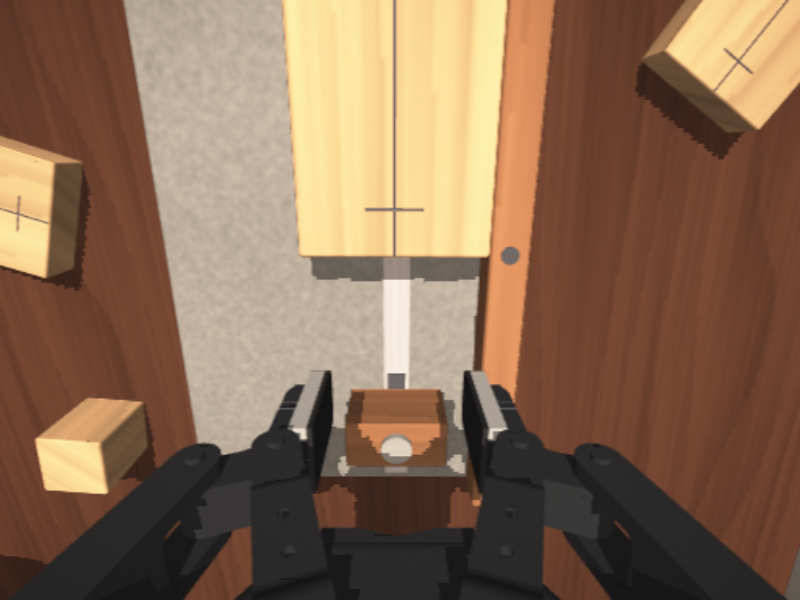

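The wrist view shows the blank square and flush on the fence, with its near end straight at row 256. The stop block is undisturbed at about (397,430). Now I close the fingers, pass over the stop and come down behind it.

Call:
jog_arm(
  deltas=[
    {"x": -0.015,"y": -0.295,"z": 0,"wx": 0,"wy": 0,"wz": 0},
    {"x": -0.015,"y": -0.295,"z": 0,"wx": 0,"wy": 0,"wz": 0},
    {"x": -0.015,"y": -0.295,"z": 0,"wx": 0,"wy": 0,"wz": 0},
    {"x": -0.015,"y": -0.295,"z": 0,"wx": 0,"wy": 0,"wz": 0},
    {"x": 0,"y": 0,"z": 0,"wx": 0,"wy": 0,"wz": 0},
    {"x": 0,"y": 0,"z": 0,"wx": 0,"wy": 0,"wz": 0},
    {"x": 0,"y": 0,"z": 0,"wx": 0,"wy": 0,"wz": 0},
    {"x": 0,"y": 0,"z": 0,"wx": 0,"wy": 0,"wz": 0},
  ],
  fingers=0.05,
)

```text
t: 10.4
tcp_pos: [0.6202, -0.1679, 0.1586]
ee_rot: [-2.273, -2.167, 0.0]
contact_force: [0.7, 0.6, 0.4]
opening: 0.0044
finger_force: 0.0
```

Call:
jog_arm(
  deltas=[
    {"x": 0,"y": 0,"z": -0.3,"wx": 0,"wy": 0,"wz": 0},
    {"x": 0,"y": 0,"z": -0.3,"wx": 0,"wy": 0,"wz": 0},
    {"x": 0,"y": 0,"z": -0.3,"wx": 0,"wy": 0,"wz": 0},
    {"x": 0,"y": 0,"z": -0.15,"wx": 0,"wy": 0,"wz": 0},
    {"x": 0,"y": 0,"z": 0,"wx": 0,"wy": 0,"wz": 0},
  ],
)

```text
t: 10.9
tcp_pos: [0.6187, -0.1678, 0.0519]
ee_rot: [-2.271, -2.164, 0.003]
contact_force: [-0.9, 0.6, 0.3]
opening: 0.0046
finger_force: 0.0
```

Call:
jog_arm(
  deltas=[
    {"x": 0.01,"y": 0.1,"z": 0,"wx": 0,"wy": 0,"wz": 0},
    {"x": 0.006,"y": 0.1,"z": 0,"wx": 0,"wy": 0,"wz": 0},
    {"x": 0.006,"y": 0.1,"z": 0,"wx": 0,"wy": 0,"wz": 0},
    {"x": 0.006,"y": 0.1,"z": 0,"wx": 0,"wy": 0,"wz": 0},
    {"x": 0.006,"y": 0.1,"z": 0,"wx": 0,"wy": 0,"wz": 0},
    {"x": 0.006,"y": 0.1,"z": 0,"wx": 0,"wy": 0,"wz": 0},
    {"x": 0.006,"y": 0.1,"z": 0,"wx": 0,"wy": 0,"wz": 0},
    {"x": 0.006,"y": 0.1,"z": 0,"wx": 0,"wy": 0,"wz": 0},
    {"x": 0.006,"y": 0.1,"z": 0,"wx": 0,"wy": 0,"wz": 0},
  ],
)

```text
t: 11.8
tcp_pos: [0.6264, -0.0784, 0.0543]
ee_rot: [2.275, 2.166, 0.0]
contact_force: [1.4, -2.2, 0.4]
opening: 0.0042
finger_force: 1.3
```

Call:
jog_arm(
  deltas=[
    {"x": 0.002,"y": 0.03,"z": 0,"wx": 0,"wy": 0,"wz": 0},
    {"x": 0.002,"y": 0.03,"z": 0,"wx": 0,"wy": 0,"wz": 0},
    {"x": 0.002,"y": 0.03,"z": 0,"wx": 0,"wy": 0,"wz": 0},
  ],
)

```text
t: 12.1
tcp_pos: [0.6266, -0.0702, 0.0541]
ee_rot: [-2.276, -2.165, 0.001]
contact_force: [-0.7, -1.4, 1.5]
opening: 0.0041
finger_force: 1.1
```

Call:
jog_arm(
  deltas=[
    {"x": 0.001,"y": 0.02,"z": 0,"wx": 0,"wy": 0,"wz": 0},
  ],
)

```text
t: 12.2
tcp_pos: [0.6267, -0.0682, 0.0541]
ee_rot: [-2.276, -2.165, 0.0]
contact_force: [-0.5, -2.3, 1.5]
opening: 0.0038
finger_force: 1.1
```

Call:
jog_arm(
  deltas=[
    {"x": 0.001,"y": 0.02,"z": 0,"wx": 0,"wy": 0,"wz": 0},
  ],
)

```text
t: 12.3
tcp_pos: [0.6268, -0.0664, 0.0541]
ee_rot: [-2.276, -2.165, 0.001]
contact_force: [-0.5, -1.6, 1.1]
opening: 0.0044
finger_force: 1.1
```

Call:
jog_arm(
  deltas=[
    {"x": 0.001,"y": 0.02,"z": 0,"wx": 0,"wy": 0,"wz": 0},
    {"x": 0.001,"y": 0.02,"z": 0,"wx": 0,"wy": 0,"wz": 0},
  ],
)

```text
t: 12.5
tcp_pos: [0.627, -0.0622, 0.0541]
ee_rot: [-2.276, -2.165, 0.001]
contact_force: [-0.5, -2.0, 1.3]
opening: 0.0044
finger_force: 1.1
```

Call:
jog_arm(
  deltas=[
    {"x": 0.001,"y": 0.015,"z": 0,"wx": 0,"wy": 0,"wz": 0},
  ],
)

```text
t: 12.6
tcp_pos: [0.6271, -0.0614, 0.0542]
ee_rot: [2.275, 2.165, -0.003]
contact_force: [-0.5, -6.7, 1.2]
opening: 0.0044
finger_force: 3.4
```

Call:
jog_arm(
  deltas=[
    {"x": 0.001,"y": 0.015,"z": 0,"wx": 0,"wy": 0,"wz": 0},
  ],
)

```text
t: 12.7
tcp_pos: [0.6271, -0.0613, 0.0542]
ee_rot: [2.275, 2.163, -0.007]
contact_force: [-1.5, -10.9, 0.3]
opening: 0.0039
finger_force: 5.6
```

The stop has met the blank at the expected place. Back off, lift clear and check.

Call:
jog_arm(
  deltas=[
    {"x": -0.001,"y": -0.02,"z": 0,"wx": 0,"wy": 0,"wz": 0},
    {"x": -0.01,"y": -0.2,"z": 0,"wx": 0,"wy": 0,"wz": 0},
    {"x": 0,"y": -0.1,"z": 0.3,"wx": 0,"wy": 0,"wz": 0},
    {"x": 0,"y": 0,"z": 0.4,"wx": 0,"wy": 0,"wz": 0},
    {"x": 0,"y": 0,"z": 0.4,"wx": 0,"wy": 0,"wz": 0},
    {"x": -0.1,"y": 0,"z": 0.4,"wx": 0,"wy": 0,"wz": 0},
    {"x": -0.4,"y": 0,"z": 0.2,"wx": 0,"wy": 0,"wz": 0},
    {"x": -0.4,"y": 0,"z": 0,"wx": 0,"wy": 0,"wz": 0},
    {"x": -0.4,"y": 0,"z": 0,"wx": 0,"wy": 0,"wz": 0},
    {"x": -0.4,"y": 0,"z": 0,"wx": 0,"wy": 0,"wz": 0},
    {"x": 0,"y": 0,"z": 0,"wx": 0,"wy": 0,"wz": 0},
    {"x": 0,"y": 0,"z": 0,"wx": 0,"wy": 0,"wz": 0},
  ],
)

```text
t: 13.9
tcp_pos: [0.456, -0.0907, 0.2246]
ee_rot: [-2.276, -2.166, -0.002]
contact_force: [0.6, -0.3, 0.1]
opening: 0.0042
finger_force: 0.0
```

```bash
python3 - <<'E'
from h import *
a=get_image("scene")[:,:,::-1][120:300,120:350]; b=get_image("side")[:,:,::-1][130:300,170:340]
r=lambda i:cv2.resize(i,(int(440*i.shape[1]/i.shape[0]*.9),396),interpolation=cv2.INTER_CUBIC)
o=np.hstack([r(a),r(b)]);o=cv2.resize(o,(800,int(800*o.shape[0]/o.shape[1])));cv2.imwrite('pics/fin.png',o)
E
```

```text
(no output)
```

View pics/fin.png

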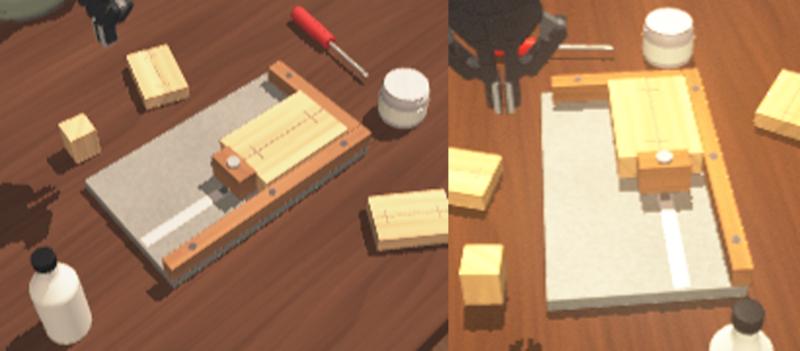

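The blank lies flush against both faces, trapped by the stop at (235,170), and the tin, driver, glue and offcut are where they were. The hand is clear, so I'm handing in.

```bash
python3 -c "from bench import *;print(hand_in())"
```

```text
the job is handed in; nothing more can be done
None
```

The job is handed in: the blank is square and flush against the fence and end stop, the sliding stop traps its free end, the hand is clear, and the tin, screwdriver, glue and offcut were left where they were.

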